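# Hold sprung tweezers at the marked gap over a gap master

### The arm

A 6-joint arm with a two-finger parallel gripper is mounted at the origin on the work surface. World frame = base frame: x ahead of the robot, y to its left, z up, the work surface at z = 0. Lengths are in m, angles in rad, forces in N, time in s.
With the tool pointing down it reaches from about 0.3 to 0.875 m from the base axis. Payload 6.4 kg.
Tool frame: the origin (TCP) lies on the centre line of the jaws, within the pads' length; the fingertips stand 25 mm ahead of it and the grasp point (between the pads) lies 6 mm ahead of it (ctrl.tip_reach is the distance from the TCP to the fingertips, in m); z points along the fingers, y is the line along which they close (so a half turn about z gives the same grasp; the last joint's range is limited). The gripper opens to 85 mm and grips with 20 to 120 N. Pads are 22 mm wide; open, the fingers measure 114 mm over their backs; the gripper's body (76 mm by 85 mm) begins 54 mm behind the grasp point. The pads swing forward as they close: fully open they stand 13 mm farther back than shut.
Start: joints at [-1.327, 0.181, 1.607, -0, 1.354, -0.206], TCP at [0.25, -0.518, 0.256] pointing down, gripper open.
Joint ranges: [-2.99, 2.99], [-0.89, 2.07], [0.3, 2.58], [-1.14, 4.28], [0, 2.63], [-3.12, 3.12]. Speed limits (rad/s): [2.57, 2.57, 3.01, 3.14, 3.14, 3.14].

### API

Orientations are given as a unit quaternion [w, x, y, z].
In Python, from bench import ctrl gives the robot as it stands.
- The arm moves only by the tool servo_tool, never from a script. Its argument "motion" is a list that holds one entry, the list of rows, each a list of 5 numbers: the shift along the tool's x, y, z in cm, then the turn about the tool's z in degrees, then the closure, from -1 (fully open) to 1 (shut). In form: [[[dx, dy, dz, twist, claw], ...]]. A call has 1 to 5 rows; each row is the pose to reach, as a shift and turn from the pose commanded when the call began, along the tool's axes at that moment; what a row does not reach only later rows make up. A row lasts 1/10 s, in which the tool goes at most 50 mm and 8.59 degrees, less where a joint would pass 70% of its speed; a pose out of reach is approached as far as the arm can. A call with a gripper value outside its range is refused whole. The fingers move at their own pace and stop on an object; the grip force is fixed at half the most. Time passes only in rows, so rows that repeat a pose let the fingers close. It gives the time, the measured TCP pose, the force, the opening and the grip force at its end, in the units of the state.
- ctrl.get_obs(): the state, without advancing time (a new reading comes with each control period).
- ctrl.camera(name): name is "side" or "top" or "wrist"; returns a dict with "pixels" (400x640x3 uint8, red, green, blue), "depth" (400x640 float32, m along the optical axis (not along the pixel's ray), 0 where there is no reading), "fx", "fy", "cx", "cy" (pixels), "R" (3x3) and "t" (3): a world point X has camera coordinates R X + t; the wrist camera has in their place "hand_eye" (4x4, takes a point from camera to tool coordinates, whose origin is the TCP and whose axes are the flange's). Camera axes: x right, y down, z forward; pixel columns grow to the right and rows downward; lengths in m; the calibration is good to about 2 mm. The wrist camera is an equidistant fisheye: a pixel r from the principal point sees the ray r / f radians off the axis. A picture is of the moment at which its call begins: read the wrist's pose just before it.
- ctrl.hand_in(): hands the job in; it is judged then, once.
The state is a dict: "time_s": time; "q": joint angles; "dq": joint speeds; "joint_efforts": joint torques, N m; "eef_pos": TCP position; "eef_rot": TCP orientation; "wrist_force": force on the tool from outside, world axes, zero at the start; "torque": the same for the moment, N m; "opening": opening from 0.0 (shut) to 1.0 (fully open); "grasp_force": force on a finger pad.
Only numpy, scipy, OpenCV 4.12 (cv2) and the standard library are available. Lean on these libraries where they do the work, as an engineer would, in place of code of your own. Each camera call takes 0.05 s, during which the arm holds its last target. There are 200 camera calls.

### The job

Pick up the sprung tweezers from their rest, bring their red tips over the white top of the blue gap master, about a centimetre above it and not touching it, and squeeze them until each tip stands over its own black line. Finish while still holding them there, with the gap steady; use the blue master, not the yellow one, and leave the other gauges on the granite undisturbed.

Things in the scene. Friction and masses are not known exactly. Their poses are not given: they have to be found in the camera images.
- tweezers: Steel sprung tweezers (about 45 g), blue grip pads, red tips, lying level and free on the rest's two bars, legs side by side. Origin: mid underside at the hinge line near the rounded back end (which reaches to x = -19 mm); x runs to the tips (150 mm ahead), y across (the legs close along y), z up. Legs 8 mm high. They spring open when released.
- grip (a point): Point midway between the blue grip pads, 90 mm ahead of the tweezers' origin, 6 mm above the underside. Pads 34 mm long (x), 12 mm high. Outside width over the pads here: 33.5 mm at rest; 24 mm, faces parallel, when the tip points are 12 mm apart; 1 mm less width brings the tips 1.67 mm closer. The spring pushes each pad out with 3 N at rest, 8 N at 24 mm.
- tip_left (a point): Point of the red tip of the leg on the tweezers' +y side: middle of its end, 4 mm above the underside level of the tweezers. The tip is 2 mm wide and 4 mm high, so it reaches 2 mm below this point.
- tip_right (a point): The same for the leg on the -y side. The tips are 28 mm apart (point to point) at rest and 4 mm when fully squeezed.
- jaw (a joint): How far each leg is swung inward, rad: 0 = at rest (open), 0.08 = fully squeezed. Both legs move alike. Distance between the tip points = 28 mm - 300 mm x value (12 mm at 0.0533).
- rest: Fixed rest of the tweezers: wooden foot 170 x 36 x 6 mm with two black cross bars, 8 mm thick, whose tops are 30 mm above the granite, at 20 mm (bar 30 mm wide) and 135 mm (44 mm wide) along its x. Origin: underside of the foot, below the tweezers' origin, x towards the tips. The space beside the grip pads is open.
- blue_master: Blue gap master, fixed: block 40 (x) x 60 (y) x 40 mm high; flat top with a white field 36 mm wide (y) between blue margins. Origin: centre of its underside on the granite (granite top at z = 40 mm). Yaw within 0.35 rad of straight; its x points away from the robot.
- blue_master_mark (a point): Centre of the blue master's white top, midway between its two black lines. The lines run along the master's x over the whole 40 mm, each 2 mm wide, at 6 mm to either side (y = +6 and -6 mm, 12 mm apart). The tips come in along x from the robot's side (-x).
- yellow_master: Yellow gap master, fixed, same block but with lines 26 mm apart: not to be used. Origin: centre of its underside. The two masters swap places.
- ring_gauge: Bystander: loose steel ring, 56 mm outside, 32 mm bore, 22 mm high. Origin: centre of its underside.
- gauge_block: Bystander: loose dark steel block 35 x 45 x 20 mm. Origin: centre of its underside.
- vee_block: Bystander: loose grey block 50 x 44 x 32 mm with a groove on top. Origin: centre of its underside.
There are look-alikes about, which are no part of the job. Of the things shaped like the tweezers, the steel one is meant.

How it is judged:
On the way:
1. the tweezers are lifted off their rest by the gripper and carried at least 40 mm away (contact force between tweezers and rest below 0.05 N and distance of tweezers from where it was at the start of the episode above 0.04 m and contact force between tweezers and the fingers above 1 N and height (world z) of tweezers above 0.075 m), for 0.2 s.
At the end, for the whole second after the job is handed in: Gripper holds the tweezers still, touching neither blue master nor rest; both tip points 2 to 28 mm above the blue master's top, within its lines' length, each within 3.5 mm (across) of its own line's middle, and 9.5 to 14.5 mm apart, steady (((y of tip_left in the frame of blue_master_mark between 0.0025 and 0.0095 m and y of tip_right in the frame of blue_master_mark between -0.0095 and -0.0025 m) or (y of tip_right in the frame of blue_master_mark between 0.0025 and 0.0095 m and y of tip_left in the frame of blue_master_mark between -0.0095 and -0.0025 m)) and distance between tip_left and tip_right between 0.0095 and 0.0145 m and x of tip_left in the frame of blue_master_mark between -0.02 and 0.02 m and x of tip_right in the frame of blue_master_mark between -0.02 and 0.02 m and z of tip_left in the frame of blue_master_mark between 0.002 and 0.028 m and z of tip_right in the frame of blue_master_mark between 0.002 and 0.028 m and contact force between tweezers and the fingers above 1 N and contact force between tweezers and blue_master below 0.05 N and contact force between tweezers and rest below 0.05 N and linear speed of tweezers below 0.02 m/s and velocity of joint jaw between -0.05 and 0.05 rad/s); the arm keeps its last pose, push and grip.
It fails at once if the ring gauge is shifted by more than 15 mm (distance of ring_gauge from where it was at the start of the episode above 0.015 m).
It fails at once if the gauge block is shifted by more than 15 mm (distance of gauge_block from where it was at the start of the episode above 0.015 m).
It fails at once if the vee block is shifted by more than 15 mm (distance of vee_block from where it was at the start of the episode above 0.015 m).
It also fails if it takes over 32 s, if anything falls off the work surface, if the arm or the gripper's body presses on something with over 40 N, if the wrist force passes 120 N, or if a joint passes its speed limit or range.

## Working session

There is one attempt and no reset: what is moved stays moved. The work goes in short steps, Python scripts to look and compute and a tool call to move; the robot and the scene stay as the last step left them, time stands still between calls to the robot, and variables do not carry over. Pictures are saved under pics/ and viewed, at most 10 in all, crops included, and the job is handed in when it is done.

Besides the shell and the picture viewer there is one more tool, called after "Emit:" as name([rows], argument=value, ...), one row to a line, values as JSON. servo_tool: Moves the arm, as the interface text tells. Its arguments: {"type":"object","properties":{"motion":{"type":"array"}},"required":["motion"]}

```bash
mkdir -p pics
python3 - <<'E'
from bench import ctrl
import cv2,numpy as np
o=ctrl.get_obs();print(o['time_s'],o['eef_pos'],o['eef_rot'],o['opening'])
for n in('top','side'):
    c=ctrl.camera(n);np.savez(f'{n}.npz',**c);cv2.imwrite(f'pics/{n}1.png',cv2.cvtColor(c['pixels'],cv2.COLOR_RGB2BGR))
    print(n,c['fx'],c['cx'],c['cy'],c['R'].round(3).tolist(),c['t'])
E
```

```text
0.0 [ 0.24988523 -0.51728204  0.25536644] [-8.93391184e-04  9.74815648e-01  2.23010436e-01 -1.82870995e-05] 1.0018831906323975
top 378.5248740545337 318.4115718678171 198.24779438438534 [[-0.011, -1.0, -0.015], [-0.986, 0.013, -0.167], [0.167, 0.013, -0.986]] [-0.01274134  0.53711512  0.93381692]
side 366.3580867090961 312.0782589014779 199.8625407377007 [[-0.971, -0.24, -0.002], [-0.16, 0.653, -0.74], [0.179, -0.718, -0.673]] [0.49950615 0.1449252  0.93010991]
```

View pics/top1.png

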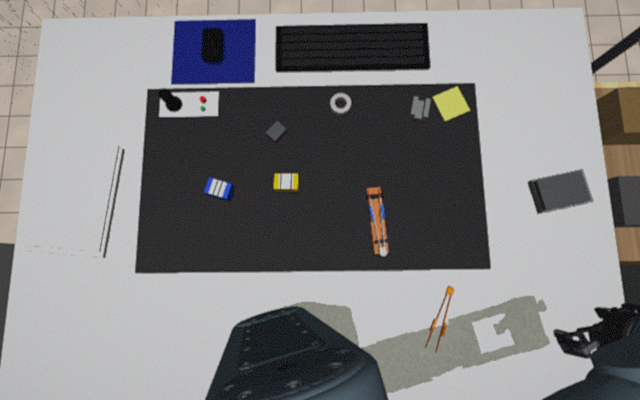

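View pics/side1.png

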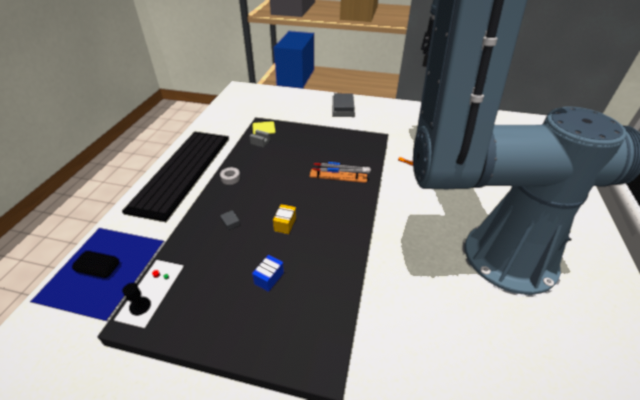

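The top picture shows the steel tweezers, with the back end near (383,253) and the tips near (374,190). The blue master is at (219,188), the yellow at (286,182), and the orange look-alike lies off the granite. I'll enlarge both targets.

Run:
```python
import cv2,numpy as np
c=np.load('top.npz');p=cv2.cvtColor(c['pixels'],cv2.COLOR_RGB2BGR)
a=cv2.resize(p[180:262,350:410],None,fx=7,fy=7,interpolation=cv2.INTER_CUBIC)
b=cv2.resize(p[172:206,200:238],None,fx=10,fy=10,interpolation=cv2.INTER_CUBIC)
o=np.zeros((574,800,3),np.uint8);o[:,:420]=a;o[:340,420:800]=b
cv2.imwrite('pics/crop1.png',o)
```

```text
(no output)
```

View pics/crop1.png

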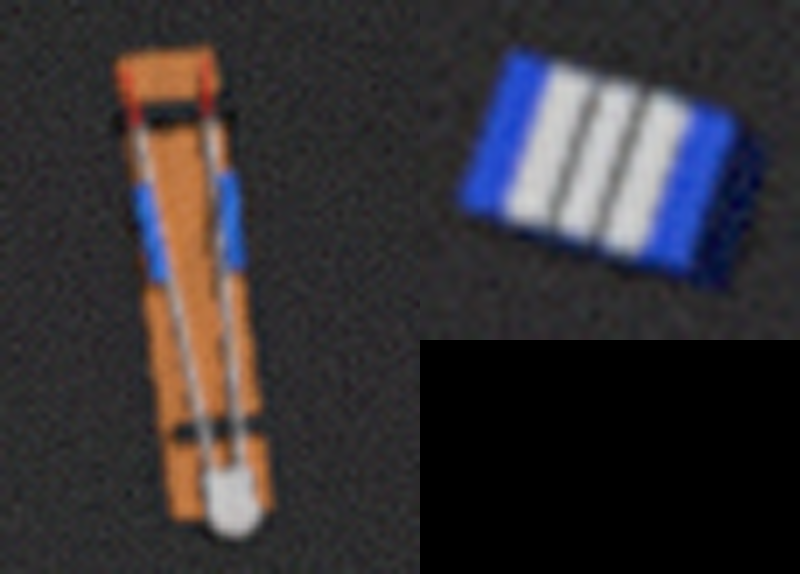

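The crop shows the tips at (122,62) and (206,58), the pads at (150,232) and (231,220), and the hinge disc at (234,500). The top corners of the blue master are (514,45), (738,118), (690,275) and (460,212). Its lines run (597,82)-(553,232) and (645,92)-(598,247).

```bash
cat > h.py <<'E'
import numpy as np
def ray(c,u,v,z):
    R,t=c['R'],c['t']; d=R.T@np.array([(u-c['cx'])/c['fx'],(v-c['cy'])/c['fy'],1]); o=-R.T@t
    return (o+d*(z-o[2])/d[2])
E
python3 - <<'E'
from h import *
from bench import ctrl
from scipy.spatial.transform import Rotation as Ro
c=np.load('top.npz')
f=lambda x,y,z:ray(c,350+x/7-.5+.07,180+y/7-.43,z)[:2]
g=lambda x,y,z:ray(c,200+(x-420)/10-.45,172+y/10-.45,z)[:2]
t=[f(122,62,.076),f(206,58,.076)];p=[f(150,232,.081),f(231,220,.081)];b=f(234,500,.078)
print('tips',t,np.mean(t,0),'pads',p,np.mean(p,0),'back',b)
a=np.mean(t,0)-b;print('yaw',np.degrees(np.arctan2(a[1],a[0])),np.hypot(*a))
m=[g(514,45,.08),g(738,118,.08),g(690,275,.08),g(460,212,.08)]
print('master',np.round(m,4).tolist(),np.mean(m,0))
for q in((m[0],m[3]),(m[1],m[2]),(g(597,82,.08),g(553,232,.08)),(g(645,92,.08),g(598,247,.08))):
    d=q[0]-q[1];print(np.degrees(np.arctan2(d[1],d[0])),np.hypot(*d),(q[0]+q[1])/2)
for q in((m[0],m[1]),(m[3],m[2])):
    d=q[0]-q[1];print(np.degrees(np.arctan2(d[1],d[0]))-90,np.hypot(*d))
o=ctrl.get_obs();print(Ro.from_quat(o['eef_rot'],scalar_first=True).as_matrix().round(4))
# depth check
D=c['depth']
for u,v in((218,188),(371,213),(383,211),(383,252),(330,220)):
    z=D[v,u];X=np.array([(u-c['cx'])/c['fx']*z,(v-c['cy'])/c['fy']*z,z]);print(c['R'].T@(X-c['t']))
E
```

```text
tips [array([ 0.5550375 , -0.14186599]), array([ 0.55608305, -0.1719635 ])] [ 0.55556028 -0.15691474] pads [array([ 0.49287198, -0.14915781]), array([ 0.49677076, -0.17782154])] [ 0.49482137 -0.16348967] back [ 0.39900131 -0.17548849]
yaw 6.765798627704188 0.15765688997988417
master [[0.5916, 0.2564], [0.572, 0.1991], [0.532, 0.21], [0.5489, 0.2684]] [0.56112741 0.23349681]
-15.669977299397733 0.044424197769029915 [0.57024384 0.26243938]
-15.315246704571114 0.041407337136852636 [0.55201099 0.20455423]
-14.303778077518771 0.0395475497628901 [0.56259831 0.23993032]
-14.947914388202621 0.040925985803269394 [0.55923614 0.22808257]
-18.912741332497248 0.06062726512522012
-16.058151341855435 0.060787945334075215
[[ 9.006e-01  4.347e-01 -4.000e-04]
 [ 4.347e-01 -9.006e-01  1.500e-03]
 [ 3.000e-04 -1.500e-03 -1.000e+00]]
[0.56043781 0.23233235 0.08035437]
[ 0.49245742 -0.1494331   0.07865946]
[ 0.49640787 -0.17846834  0.08360086]
[ 0.3966247  -0.17562431  0.07652626]
[ 0.48069533 -0.04841929  0.03922365]
```

Emit:
servo_tool([
  [[3.5,-2.0,0,4,-1],[7.0,-4.0,0,8,-1],[10.5,-6.0,0,12,-1],[14.0,-8.0,0,16,-1],[17.5,-10.0,0,19,-1]],
])

```text
time_s: 0.6
eef_pos: [0.3646, -0.3501, 0.2559]
eef_rot: [-0.0, 0.998, 0.058, -0.0]
wrist_force: [0.5, -0.7, 0.0]
opening: 1.0
grasp_force: 0.0
```

```bash
cat >> h.py <<'E'
from scipy.spatial.transform import Rotation as Ro
def go(ctrl,x,y,z,yaw):
    o=ctrl.get_obs();M=Ro.from_quat(o['eef_rot'],scalar_first=True).as_matrix()
    w=np.degrees(np.arctan2(M[1,0],M[0,0]))
    print(o['time_s'],o['eef_pos'].round(4),'yaw',w.round(2),'open',o['opening'],'grip',o['grasp_force'],'F',np.round(o['wrist_force'],1),'q6',o['q'][5])
    print('shift cm',(M.T@(np.array([x,y,z])-o['eef_pos'])*100).round(2),'twist',w-yaw)
E
python3 -c "
from h import *
from bench import ctrl
go(ctrl,.4955,-.1637,.16,6.8)"
```

```text
0.6 [ 0.3646 -0.3501  0.2559] yaw 6.6 open 0.9999483818945553 grip 0.0 F [ 0.5 -0.7  0. ] q6 0.45533706821960535
shift cm [ 15.14 -17.     9.6 ] twist -0.20242146547989215
```

Emit:
servo_tool([
  [[3,-3.4,1,0,-1],[6,-6.8,3,0,-1],[9,-10.2,5,0,-1],[12,-13.6,7.5,0,-1],[15.1,-17.0,9.6,0,-1]],
])

```text
time_s: 1.1
eef_pos: [0.4931, -0.165, 0.1601]
eef_rot: [-0.0, 0.998, 0.059, -0.0]
wrist_force: [0.5, 0.4, -0.6]
opening: 1.001
grasp_force: 0.0
```

Emit:
servo_tool([
  [[0,0,0,0,-1],[0,0,0,0,-1]],
])

```text
time_s: 1.3
eef_pos: [0.4926, -0.1655, 0.1603]
eef_rot: [-0.0, 0.998, 0.061, -0.001]
wrist_force: [0.0, -0.4, 0.7]
opening: 0.998
grasp_force: 0.0
```

Run:
```python
from h import *
from bench import ctrl
import cv2
go(ctrl,.4955,-.1637,.082,6.8)
o=ctrl.get_obs();c=ctrl.camera('wrist');np.savez('w.npz',pos=o['eef_pos'],rot=o['eef_rot'],**c)
cv2.imwrite('pics/w1.png',cv2.cvtColor(c['pixels'],cv2.COLOR_RGB2BGR));print(c['hand_eye'].round(3),c['fx'],c['cx'],c['cy'])
```

```text
1.3 [ 0.4926 -0.1655  0.1603] yaw 6.94 open 0.9979314468458237 grip 0.0 F [ 0.  -0.4  0.7] q6 0.8972655333725237
shift cm [ 0.32 -0.13  7.83] twist 0.1409129074290103
[[-0.001 -0.949 -0.315  0.08 ]
 [ 1.    -0.001  0.001  0.001]
 [-0.001 -0.315  0.949 -0.118]
 [ 0.     0.     0.     1.   ]] 309.70691628693146 319.360625427264 199.0031169759108
```

View pics/w1.png

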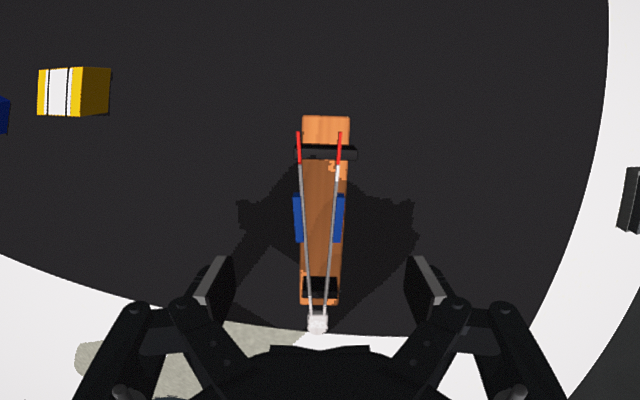

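The wrist picture shows the tip ends at (298,133) and (340,132), the left pad spanning x 293–303 and y 195–242, the right pad spanning x 334–345 and y 194–241, and the back disc at (317,324).

```bash
cat >> h.py <<'E'
def wray(c,u,v,z):
    H=c['hand_eye'];a,b=(u-c['cx'])/c['fx'],(v-c['cy'])/c['fx'];r=np.hypot(a,b)+1e-9
    d=np.array([a/r*np.sin(r),b/r*np.sin(r),np.cos(r)])
    M=Ro.from_quat(c['rot'],scalar_first=True).as_matrix()
    d=M@H[:3,:3]@d;o=c['pos']+M@H[:3,3]
    return (o+d*(z-o[2])/d[2])[:2]
E
python3 - <<'E'
from h import *
c=np.load('w.npz')
f=lambda u,v,z:wray(c,u,v,z)
t=(f(298,133,.076)+f(340,132,.076))/2;p=(f(293,218,.079)+f(345,217,.079))/2;b=f(317,324,.078)
a=t-b;print(t,p,b,np.degrees(np.arctan2(a[1],a[0])),np.hypot(*a),np.hypot(*(f(298,133,.076)-f(340,132,.076))))
# wall-check pad ends
print((f(298,195,.082)+f(339,194,.082))/2,(f(298,242,.082)+f(339,241,.082))/2)
E
```

```text
[ 0.55096246 -0.15889409] [ 0.4929979  -0.16589431] [ 0.39570537 -0.17594489] 6.267278738606626 0.15619056387122612 0.027456383668535176
[ 0.51056224 -0.16344406] [ 0.47597489 -0.16759653]
```

Emit:
servo_tool([
  [[0.0,0,2,0,-0.8],[0.1,0,4,0.2,-0.6],[0.1,0,6,0.4,-0.4],[0.1,0,7.2,0.4,-0.2],[0.1,0,7.8,0.4,-0.1]],
])

```text
time_s: 1.85
eef_pos: [0.4932, -0.1677, 0.0828]
eef_rot: [-0.0, 0.999, 0.055, -0.0]
wrist_force: [-1.1, -0.5, 0.0]
opening: 0.553
grasp_force: 0.0
```

Emit:
servo_tool([
  [[0,0,0,0,0],[0,0,0,0,0.1],[0,0,0,0,0.1],[0,0,0,0,0.1]],
])

```text
time_s: 2.25
eef_pos: [0.4943, -0.167, 0.0841]
eef_rot: [0.0, 0.998, 0.056, 0.001]
wrist_force: [0.3, 1.1, -0.5]
opening: 0.45
grasp_force: 0.0
```

Emit:
servo_tool([
  [[0,0,0,0,0.2],[0,0,0,0,0.2],[0,0,0,0,0.25],[0,0,0,0,0.25],[0,0,0,0,0.25]],
])

```text
time_s: 2.75
eef_pos: [0.4944, -0.167, 0.0841]
eef_rot: [0.0, 0.998, 0.056, 0.001]
wrist_force: [-0.9, 0.1, 5.4]
opening: 0.378
grasp_force: 5.0
```

Emit:
servo_tool([
  [[0,0,0,0,0.3],[0,0,0,0,0.34],[0,0,0,0,0.38],[0,0,0,0,0.4],[0,0,0,0,0.4]],
])

```text
time_s: 3.25
eef_pos: [0.4948, -0.1673, 0.0845]
eef_rot: [0.001, 0.998, 0.056, 0.001]
wrist_force: [-1.9, -0.4, 8.4]
opening: 0.302
grasp_force: 9.1
```

Emit:
servo_tool([
  [[0,0,-0.4,0,0.4],[0,0,-1,0,0.4],[0,0,-2,0,0.4],[0,0,-3.5,0,0.4],[0,0,-5,0,0.4]],
])

```text
time_s: 3.75
eef_pos: [0.4936, -0.1665, 0.1341]
eef_rot: [-0.0, 0.998, 0.056, -0.0]
wrist_force: [-0.3, 0.4, -0.1]
opening: 0.302
grasp_force: 6.8
```

Run:
```python
from h import *
from bench import ctrl
import cv2
o=ctrl.get_obs();c=ctrl.camera('wrist');np.savez('w.npz',pos=o['eef_pos'],rot=o['eef_rot'],**c)
cv2.imwrite('pics/w2.png',cv2.cvtColor(c['pixels'],cv2.COLOR_RGB2BGR))
go(ctrl,.503,.249,.135,-15.3)
```

```text
3.8 [ 0.4952 -0.1674  0.1368] yaw 6.39 open 0.3039699391832278 grip 6.834080591797829 F [ 2.2 -0.7  1.7] q6 0.9060227981215441
shift cm [  5.41 -41.29   0.1 ] twist 21.68578817823466
```

View pics/w2.png

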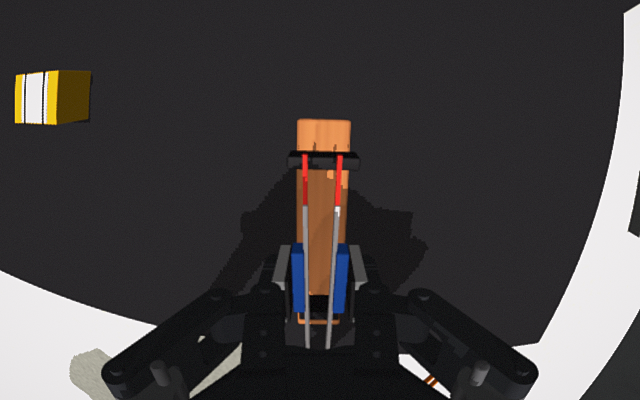

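The tweezers are held, with the tips at (305,155) and (340,155) near centre. I'll raise them a little more and carry them to the blue master.

Emit:
servo_tool([
  [[0,-1.5,-0.5,0,0.4],[0.5,-5,-1,0,0.4],[1,-9,-1.5,0,0.4],[1.5,-13,-2,0,0.4],[2,-17,-2,0,0.4]],
])

```text
time_s: 4.3
eef_pos: [0.4943, 0.0066, 0.1537]
eef_rot: [-0.0, 0.998, 0.055, 0.0]
wrist_force: [0.5, -0.2, -0.8]
opening: 0.301
grasp_force: 6.7
```

Emit:
servo_tool([
  [[0.4,-4,0,4,0.4],[0.8,-8,0,8,0.4],[1.2,-12,0,12,0.4],[1.6,-15.5,0,15,0.4],[2,-18,0,17.5,0.4]],
])

```text
time_s: 4.8
eef_pos: [0.4931, 0.1885, 0.1528]
eef_rot: [-0.0, 0.995, -0.097, -0.001]
wrist_force: [0.2, -0.3, -0.4]
opening: 0.301
grasp_force: 6.7
```

Run:
```python
from h import *
from bench import ctrl
go(ctrl,.503,.249,.14,-15.3)
```

```text
4.8 [0.4931 0.1885 0.1528] yaw -11.14 open 0.3012011632972554 grip 6.728601157665253 F [ 0.2 -0.3 -0.4] q6 1.9046694573303244
shift cm [-0.2  -6.13  1.28] twist 4.160696241926775
```

Emit:
servo_tool([
  [[0,-2.5,0.3,2,0.4],[-0.1,-4.5,0.8,3.5,0.4],[-0.2,-5.7,1.6,4.2,0.4],[-0.2,-6.1,2.2,4.2,0.4],[-0.2,-6.1,2.5,4.2,0.4]],
])

```text
time_s: 5.3
eef_pos: [0.5033, 0.2463, 0.1272]
eef_rot: [0.0, 0.991, -0.133, -0.001]
wrist_force: [0.0, -0.2, -1.6]
opening: 0.297
grasp_force: 6.7
```

Emit:
servo_tool([
  [[0,0,0,0,0.4],[0,0,0,0,0.4],[0,0,0,0,0.4]],
])

```text
time_s: 5.6
eef_pos: [0.5048, 0.2453, 0.1287]
eef_rot: [-0.0, 0.991, -0.134, 0.0]
wrist_force: [0.1, -0.4, -0.3]
opening: 0.303
grasp_force: 6.7
```

Run:
```python
from h import *
from bench import ctrl
import cv2
o=ctrl.get_obs();c=ctrl.camera('wrist');np.savez('w.npz',pos=o['eef_pos'],rot=o['eef_rot'],**c)
t=ctrl.camera('top');np.savez('top2.npz',**t)
go(ctrl,.503,.249,.14,-15.3)
P=cv2.cvtColor(c['pixels'],cv2.COLOR_RGB2BGR);T=cv2.cvtColor(t['pixels'],cv2.COLOR_RGB2BGR)
a=cv2.resize(P[60:200,260:380],None,fx=4,fy=4,interpolation=cv2.INTER_CUBIC)
b=cv2.resize(T[172:212,200:232],None,fx=10,fy=10,interpolation=cv2.INTER_CUBIC)
O=np.zeros((560,800,3),np.uint8);O[:,:480]=a;O[:400,480:800]=b
cv2.imwrite('pics/w3.png',O)
```

```text
5.7 [0.5048 0.2455 0.1287] yaw -15.37 open 0.2985126253475152 grip 6.732923537492752 F [-0.6  0.1 -0.2] q6 2.0801792545059254
shift cm [-0.27 -0.29 -1.13] twist -0.06724193311980287
```

View pics/w3.png

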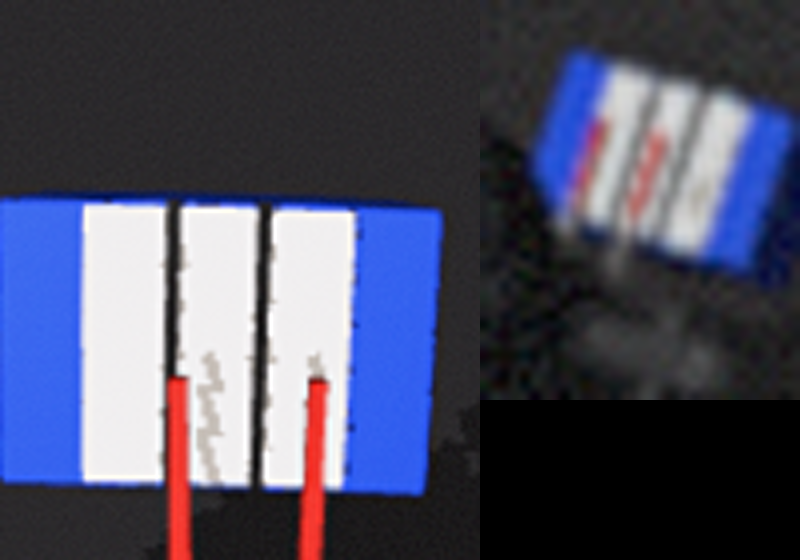

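The wrist crop shows the tip ends at (177,378) and (319,381) and the black lines running (173,205)-(172,370) and (265,205)-(256,485). In the top crop the tips are at (602,122) and (658,135). I'll compute the offset from both views.

Run:
```python
from h import *
c=np.load('w.npz');T=np.load('top2.npz')
# tip heights from wrist depth
H=c['hand_eye'];M=Ro.from_quat(c['rot'],scalar_first=True).as_matrix()
def dp(u,v):
    z=c['depth'][v,u];a,b=(u-c['cx'])/c['fx'],(v-c['cy'])/c['fx'];r=np.hypot(a,b);s=np.tan(r)/r
    return c['pos']+M@(H[:3,:3]@(np.array([a*s,b*s,1])*z)+H[:3,3])
for X,Y in((178,386),(318,390),(179,400),(316,404),(180,460),(315,460),(215,300),(120,300)):
    print(X,Y,dp(int(260+X/4),int(60+Y/4)).round(4))
w=lambda X,Y,z:wray(c,260+X/4-.4,60+Y/4-.4,z)
g=lambda X,Y,z:ray(T,200+(X-480)/10-.45,172+Y/10-.45,z)[:2]
def rep(n,near,far,tips,l1,l2):
    cen=(l1+l2)/2;d=far-near;d/=np.hypot(*d);e=np.array([-d[1],d[0]])
    print(n,'cen',cen,'yaw',np.degrees(np.arctan2(d[1],d[0])))
    for t in tips: print('   tip',t,'x,y in master',(t-cen)@d*1e3,(t-cen)@e*1e3)
zt=.120
L=[w(173,205,.08),w(170,485,.08)];R=[w(265,205,.08),w(256,485,.08)]
print('linegap',np.hypot(*(L[0]-R[0])))
rep('wrist',(L[1]+R[1])/2,(L[0]+R[0])/2,[w(177,378,zt),w(319,381,zt)],(L[0]+L[1])/2,(R[0]+R[1])/2)
h=lambda x,y:ray(T,200+(x-420)/10-.45,172+y/10-.45,.08)[:2]
L=[h(597,82),h(553,232)];R=[h(645,92),h(598,247)]
rep('top',(L[1]+R[1])/2,(L[0]+R[0])/2,[g(602,122,zt),g(658,135,zt)],(L[0]+L[1])/2,(R[0]+R[1])/2)
```

```text
178 386 [0.5616 0.2353 0.1201]
318 390 [0.557  0.2214 0.1184]
179 400 [0.5598 0.2359 0.1193]
316 404 [0.5554 0.2218 0.1191]
180 460 [0.5534 0.2373 0.1191]
315 460 [0.5496 0.2238 0.1189]
215 300 [0.565  0.2313 0.0814]
120 300 [0.5683 0.2432 0.0805]
linegap 0.01225767438086006
wrist cen [0.55875121 0.23272985] yaw -16.833088333081687
   tip [0.56234966 0.2351887 ] x,y in master 2.732215331661042 3.39554080265165
   tip [0.55812913 0.22103926] x,y in master 2.7899917657144457 -11.36982978470495
top cen [0.56091722 0.23400645] yaw -14.631363015790969
   tip [0.56311222 0.23655805] x,y in master 1.4792868583022512 3.0233165937354807
   tip [0.55972372 0.22289385] x,y in master 1.652233852261522 -11.053703928698196
```

Both views agree: the tips sit 4 mm too far towards -y, the gap is 14.5 mm and they are about 38 mm above the top.

Emit:
servo_tool([
  [[0,-0.2,0.3,0,0.41],[0,-0.4,0.9,0,0.42],[0,-0.4,1.6,0,0.43],[0,-0.4,2.2,0,0.44],[0,-0.4,2.5,0,0.44]],
])

```text
time_s: 6.2
eef_pos: [0.5049, 0.2496, 0.102]
eef_rot: [0.0, 0.991, -0.133, -0.001]
wrist_force: [-1.1, -0.7, -0.6]
opening: 0.286
grasp_force: 7.6
```

Emit:
servo_tool([
  [[0,0,0,0,0.44],[0,0,0,0,0.44],[0,0,0,0,0.44],[0,0,0,0,0.44],[0,0,0,0,0.44]],
])

```text
time_s: 6.7
eef_pos: [0.5057, 0.2497, 0.1035]
eef_rot: [-0.0, 0.991, -0.133, 0.0]
wrist_force: [-0.1, 0.7, -1.3]
opening: 0.279
grasp_force: 7.6
```

Run:
```python
from h import *
from bench import ctrl
import cv2
o=ctrl.get_obs();c=ctrl.camera('wrist');np.savez('w.npz',pos=o['eef_pos'],rot=o['eef_rot'],**c)
t=ctrl.camera('top');np.savez('top2.npz',**t)
go(ctrl,.503,.249,.14,-15.3)
P=cv2.cvtColor(c['pixels'],cv2.COLOR_RGB2BGR);T=cv2.cvtColor(t['pixels'],cv2.COLOR_RGB2BGR)
a=cv2.resize(P[60:200,260:380],None,fx=4,fy=4,interpolation=cv2.INTER_CUBIC)
b=cv2.resize(T[172:212,200:232],None,fx=10,fy=10,interpolation=cv2.INTER_CUBIC)
O=np.zeros((560,800,3),np.uint8);O[:,:480]=a;O[:400,480:800]=b
cv2.imwrite('pics/w4.png',O)
```

```text
6.8 [0.5057 0.2497 0.1034] yaw -15.33 open 0.28883161093287624 grip 7.6081569492816925 F [-0.2  0.2  0.1] q6 2.0866289473100483
shift cm [-0.24  0.14 -3.66] twist -0.030623034863092258
```

View pics/w4.png

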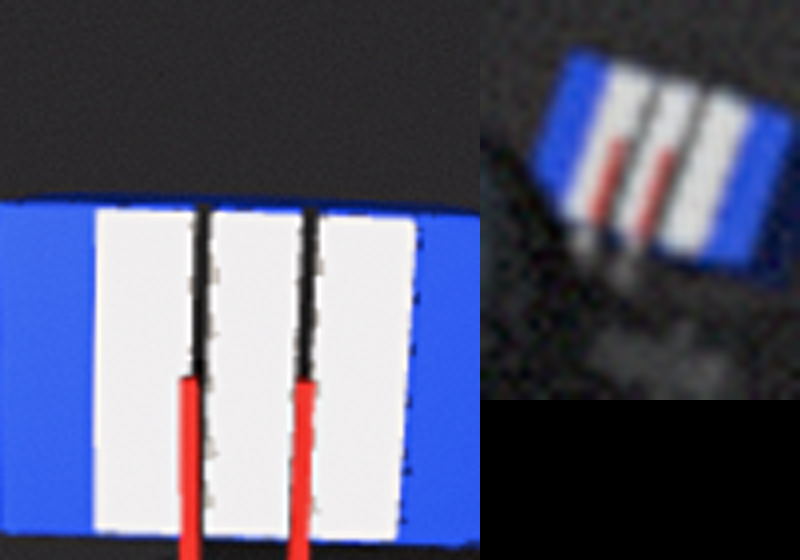

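The wrist crop now shows the tips at (189,378) and (305,380), almost on the lines (203,208)-(198,370) and (310,208)-(304,375). In the top crop the tips are at (621,140) and (670,152).

Run:
```python
from h import *
c=np.load('w.npz');T=np.load('top2.npz')
H=c['hand_eye'];M=Ro.from_quat(c['rot'],scalar_first=True).as_matrix()
def dp(u,v):
    z=c['depth'][v,u];a,b=(u-c['cx'])/c['fx'],(v-c['cy'])/c['fx'];r=np.hypot(a,b);s=np.tan(r)/r
    return c['pos']+M@(H[:3,:3]@(np.array([a*s,b*s,1])*z)+H[:3,3])
for X,Y in((190,400),(304,400),(250,300)): print(dp(int(260+X/4),int(60+Y/4)).round(4))
w=lambda X,Y,z:wray(c,260+X/4-.4,60+Y/4-.4,z)
g=lambda X,Y,z:ray(T,200+(X-480)/10-.45,172+Y/10-.45,z)[:2]
h=lambda x,y:ray(T,200+(x-420)/10-.45,172+y/10-.45,.08)[:2]
def rep(n,L,R,tips):
    cen=(L[0]+R[0]+L[1]+R[1])/4;d=L[0]+R[0]-L[1]-R[1];d/=np.hypot(*d);e=np.array([-d[1],d[0]])
    print(n,np.degrees(np.arctan2(d[1],d[0])),[(((t-cen)@d*1e3).round(1),((t-cen)@e*1e3).round(1)) for t in tips])
zt=.0945
rep('wrist',[w(203,208,.08),w(198,370,.08)],[w(310,208,.08),w(304,375,.08)],[w(189,378,zt),w(305,380,zt)])
rep('top',[h(597,82),h(553,232)],[h(645,92),h(598,247)],[g(621,140,zt),g(670,152,zt)])
```

```text
[0.5601 0.2393 0.0926]
[0.557  0.2274 0.0932]
[0.5675 0.2305 0.0816]
wrist -17.12784798652199 [(np.float64(-7.8), np.float64(6.7)), (np.float64(-7.7), np.float64(-5.4))]
top -14.631363015790969 [(np.float64(1.6), np.float64(5.9)), (np.float64(1.6), np.float64(-6.8))]
```

Each tip is within 1 mm of its line, the gap is about 12.4 mm, they are about 11 mm above the top, and the hold is steady.

```bash
python3 -c "
from bench import ctrl
print(ctrl.hand_in())"
```

```text
the job is handed in; nothing more can be done
None
```

I handed the job in with the tweezers held about 11 mm above the blue master, each tip within about 1 mm of its own line and the gap near 12.4 mm; the hand-in returned no verdict.

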